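Stroke-test a safety edge

ROBOT

A 6-joint arm with a two-finger parallel gripper is mounted at the origin on the work surface. World frame = base frame: x ahead of the robot, y to its left, z up, the work surface at z = 0. Lengths are in m, angles in rad, forces in N, time in s.
With the tool pointing down it reaches from about 0.225 to 0.875 m from the base axis. Payload 3.4 kg.
Tool frame: the origin (TCP) lies between the finger pads, 19 mm behind the fingertips; this is the grasp point; z points along the fingers, y is the line along which they close (so a half turn about z gives the same grasp; the last joint's range is limited). The gripper opens to 85 mm and grips with 20 to 120 N. Pads are 22 mm wide; open, the fingers measure 114 mm over their backs; the gripper's body (76 mm by 85 mm) begins 54 mm behind the grasp point. The pads swing forward as they close: fully open they stand 13 mm farther back than shut.
Start: joints at [1.03, 0.276, 1.505, -0, 1.361, -0.121], TCP at [0.234, 0.525, 0.25] pointing down, gripper open.
Joint ranges: [-2.89, 2.89], [-0.75, 2.08], [0.22, 2.7], [-1.18, 4.32], [0.11, 2.71], [-2.7, 2.7]. Speed limits (rad/s): [2.57, 2.57, 3.14, 3.14, 3.14, 3.14].

INTERFACE

Orientations are given as a unit quaternion [w, x, y, z].
In Python, from rig import manip gives the robot as it stands.
- The arm moves only by the shell command python3 -m pendant 'ROWS' [FORCE]. ROWS is JSON, a list of rows, each an object of numbers: "jaw": the opening, from -1 (shut) to 1 (fully open); "tx", "ty", "tz": the shift along the world's x, y, z in cm; "ax", "ay", "az": the turn, a rotation vector about the world's x, y, z in degrees. In form: [{"jaw": .., "tx": .., "ty": .., "tz": .., "ax": .., "ay": .., "az": ..}, ...]. A call has 1 to 10 rows; each row is the pose to reach, as a shift and turn from the pose commanded when the call began; what a row does not reach only later rows make up. A row lasts 1/8 s, in which the tool goes at most 62.5 mm and 10.7 degrees, less where a joint would pass 70% of its speed; a pose out of reach is approached as far as the arm can. A call with a gripper value outside its range is refused whole. The fingers move at their own pace and stop on an object; FORCE is the grip in N (left out, the last holds). Time passes only in rows, so rows that repeat a pose let the fingers close. It gives the time, the measured TCP pose, the force, the opening and the grip force at its end, in the units of the state.
- manip.get_state(): the state, without advancing time (a new reading comes with each control period).
- manip.get_image(name): name is "side" or "top" or "wrist"; returns a dict with "pixels" (420x560x3 uint8, blue, green, red), "depth" (420x560 float32, m along the optical axis (not along the pixel's ray), 0 where there is no reading), "fx", "fy", "cx", "cy" (pixels), "pose" (4x4, takes a point from camera to world coordinates). Camera axes: x right, y down, z forward; pixel columns grow to the right and rows downward; lengths in m; the calibration is good to about 2 mm. A picture is of the moment at which its call begins.
- manip.sign_off(): hands the job in; it is judged then, once.
The state is a dict: "clock": time; "qpos": joint angles; "qd": joint speeds; "effort": joint torques, N m; "position": TCP position; "ee_rot": TCP orientation; "contact_force": force on the tool from outside, world axes, zero at the start; "moment": the same for the moment, N m; "width": finger opening in m; "gripper_force": force on a finger pad.
Only numpy, scipy, OpenCV 4.12 (cv2) and the standard library are available. Lean on these libraries where they do the work, as an engineer would, in place of code of your own. Each camera call takes 0.05 s, during which the arm holds its last target. There are 200 camera calls.

TASK

Function-test the bent rubber safety edge on the bench: lower the fingertips onto its red end and stroke along its top, round the bend, to the green end, keeping the rubber pressed in by about 5 mm all the way, never lifting off and never pushing it in more than 10 mm. Finish with the fingertips holding the green end pressed in like that: the program ends while still pressing. Only touch the edge; do not grip or lift anything, and leave the loose parts and tools around it where they are.

Things in the scene. Friction and masses are not known exactly. Their poses are not given: they have to be found in the camera images.
- mount: aluminium plate 300 x 180 x 10 mm fixed flat on the bench at any yaw. Origin: centre of its underside, at bench level; z up, x along the 300 mm side. It carries a V-shaped steel channel (34 mm wide, top 32 mm above the bench) holding the black rubber strip: two straight 135 mm legs meeting at (0, 30) mm, where the path turns by 60 degrees. The -x leg ends red, the +x leg green.
- edge (a joint): how far the rubber strip (26 mm wide, flat top 52 mm above the bench at rest) is pressed down, m: 0 at rest, hard stop at 0.014. It sinks vertically as one piece wherever it is pressed and springs back. About 0.6 N starts it moving, 2.4 N holds it 5 mm down, 4.1 N 10 mm down (drag of the sliding tips adds to it). Best done with the gripper shut.
- mark0 (a point): point on the strip's centre line, on its top as it is at rest, 52 mm above the bench (it does not sink with the strip): middle of the red end section, 15 mm from the strip's red tip: the stroke starts here. Its axes are parallel to the plate's.
- mark1 (a point): point on the strip's centre line, on its top as it is at rest, 52 mm above the bench (it does not sink with the strip): first yellow line across the strip, 40 mm from mark0. Its axes are parallel to the plate's.
- mark2 (a point): point on the strip's centre line, on its top as it is at rest, 52 mm above the bench (it does not sink with the strip): second yellow line, 40 mm from mark1. Its axes are parallel to the plate's.
- mark3 (a point): point on the strip's centre line, on its top as it is at rest, 52 mm above the bench (it does not sink with the strip): the bend, a yellow dot, 40 mm from mark2. Its axes are parallel to the plate's.
- mark4 (a point): point on the strip's centre line, on its top as it is at rest, 52 mm above the bench (it does not sink with the strip): yellow line 40 mm past the bend. Its axes are parallel to the plate's.
- mark5 (a point): point on the strip's centre line, on its top as it is at rest, 52 mm above the bench (it does not sink with the strip): last yellow line, 40 mm from mark4. Its axes are parallel to the plate's.
- mark6 (a point): point on the strip's centre line, on its top as it is at rest, 52 mm above the bench (it does not sink with the strip): middle of the green end section, 40 mm from mark5, 15 mm from the green tip: the stroke ends here. Its axes are parallel to the plate's.
- bolt: loose bolt standing on its head on the plate, inside the bend, 24 mm wide, 48 mm tall; origin under its head. To be left alone.
- spacer: loose brass ring 26 mm wide, 25 mm tall on the plate, outside the bend near the green leg; origin at its underside. To be left alone.
- tin: loose blue tin 34 mm wide, 30 mm tall on the plate, outside the bend near the red leg; origin at its underside. To be left alone.
- driver: loose screwdriver with orange handle lying on the bench right of the plate; origin at its underside. To be left alone.
- spanner: loose steel spanner lying on the bench left of the plate; origin at its underside. To be left alone.
- cleaner: white bottle 60 mm wide, 160 mm tall standing on the bench far right; origin under its base. To be left alone.
- cup: blue mug 72 mm wide, 85 mm tall standing on the bench far left; origin under its base. To be left alone.

How it is judged:
On the way, in this order (a step that is already met when the one before it is completed fails the run):
1. fingertips press the strip in at the middle of the red end (value of joint edge above 0.0015 m and contact force between the fingers and mount above 0.3 N and horizontal distance between the grasp point and mark0 below 0.017 m), for 0.1 s.
2. fingertips press the strip in at the first yellow mark (value of joint edge above 0.0015 m and contact force between the fingers and mount above 0.3 N and horizontal distance between the grasp point and mark1 below 0.017 m), for 0.04 s.
3. fingertips press the strip in at the second yellow mark (value of joint edge above 0.0015 m and contact force between the fingers and mount above 0.3 N and horizontal distance between the grasp point and mark2 below 0.017 m), for 0.04 s.
4. fingertips press the strip in at the bend (value of joint edge above 0.0015 m and contact force between the fingers and mount above 0.3 N and horizontal distance between the grasp point and mark3 below 0.017 m), for 0.04 s.
5. fingertips press the strip in at the mark after the bend (value of joint edge above 0.0015 m and contact force between the fingers and mount above 0.3 N and horizontal distance between the grasp point and mark4 below 0.017 m), for 0.04 s.
6. fingertips press the strip in at the last yellow mark (value of joint edge above 0.0015 m and contact force between the fingers and mount above 0.3 N and horizontal distance between the grasp point and mark5 below 0.017 m), for 0.04 s.
7. fingertips press the strip in at the middle of the green end (value of joint edge above 0.0015 m and contact force between the fingers and mount above 0.3 N and horizontal distance between the grasp point and mark6 below 0.017 m), for 0.1 s.
At the end, for the whole second after the job is handed in: the fingertips still press the strip in, by 1.5 to 11 mm, with the TCP within 17 mm (seen from above) of the middle of the green end, and every loose thing lies within 15 mm of its start (all of step 7 and value of joint edge below 0.011 m and distance of each of bolt, spacer, tin, driver, spanner, cleaner, cup from where it was at the start of the episode below 0.015 m); the arm keeps its last pose, push and grip.
It fails at once if the strip is pushed in more than 11 mm (value of joint edge above 0.011 m).
It fails at once if fingertips lifted off, or put down, between the two ends: TCP over the strip within 20 mm of a middle mark and less than 33 mm above its top with the strip not pressed in (under 0.8 mm) (value of joint edge below 0.0008 m and ((horizontal distance between the grasp point and mark1 below 0.02 m and z of the grasp point in the frame of mark1 below 0.033 m) or (horizontal distance between the grasp point and mark2 below 0.02 m and z of the grasp point in the frame of mark2 below 0.033 m) or (horizontal distance between the grasp point and mark3 below 0.02 m and z of the grasp point in the frame of mark3 below 0.033 m) or (horizontal distance between the grasp point and mark4 below 0.02 m and z of the grasp point in the frame of mark4 below 0.033 m) or (horizontal distance between the grasp point and mark5 below 0.02 m and z of the grasp point in the frame of mark5 below 0.033 m))).
It fails at once if a loose thing is moved more than 15 mm or lifted (distance of any of bolt, spacer, tin, driver, spanner, cleaner, cup from where it was at the start of the episode above 0.015 m).
It also fails if it takes over 42 s, if anything falls off the work surface, if the arm or the gripper's body presses on something with over 40 N, if the wrist force passes 120 N, or if a joint passes its speed limit or range.

## Working session

There is one attempt and no reset: what is moved stays moved. The work goes in short steps, Python scripts to look and compute and a shell command to move; the robot and the scene stay as the last step left them, time stands still between calls to the robot, and variables do not carry over. Pictures are saved under pics/ and viewed, at most 10 in all, crops included, and the job is handed in when it is done.

```bash
mkdir -p pics
python3 - <<'E'
from rig import manip
import cv2,numpy as np
s=manip.get_state();print({k:s[k] for k in("clock","position","ee_rot","contact_force","width")})
for n in("top","side"):
    im=manip.get_image(n);cv2.imwrite(f"pics/{n}0.png",im["pixels"]);np.savez(f"{n}0.npz",**im)
    print(n,im["fx"],im["cx"],im["cy"],np.round(im["pose"],3).tolist())
E
```

```text
{'clock': 0.0, 'position': array([0.23406999, 0.52464023, 0.24915385]), 'ee_rot': array([-3.21121879e-04,  2.08361211e-01,  9.78051516e-01, -8.57072842e-04]), 'contact_force': array([-0.44951334, -0.4817094 ,  0.06651824]), 'width': 0.08545605903601058}
top 426.4681277908059 281.59286245807994 215.5993926982885 [[0.015, -0.971, 0.237, 0.328], [-1.0, -0.014, 0.008, -0.004], [-0.005, -0.237, -0.972, 1.06], [0.0, 0.0, 0.0, 1.0]]
side 496.6059914690627 277.44574832997534 207.2466670267396 [[-0.987, -0.095, 0.129, 0.402], [-0.16, 0.567, -0.808, 1.026], [0.003, -0.818, -0.575, 0.795], [0.0, 0.0, 0.0, 1.0]]
```

View pics/top0.png

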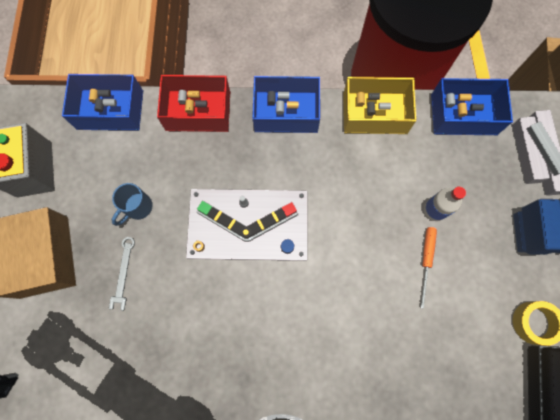

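The top view shows the plate at about (248,225). The red end is at (290,210), the bend at (246,232) and the green end at (205,208). The bolt (243,201) is inside the bend, the spacer is at (198,246) and the tin at (288,246). Next I'll measure the marks in both views.

```bash
cat > h.py <<'E'
import numpy as np,cv2
def ray(im,u,v,z):
    P=im["pose"];d=P[:3,:3]@np.array([(u-im["cx"])/im["fx"],(v-im["cy"])/im["fy"],1]);return P[:3,3]+d*(z-P[2,3])/d[2]
def pix(im,p):
    P=im["pose"];c=P[:3,:3].T@(np.asarray(p)-P[:3,3]);return im["fx"]*c[0]/c[2]+im["cx"],im["fy"]*c[1]/c[2]+im["cy"]
def blobs(im,z=.052,lim=((.2,.6),(-.2,.35))):
    hsv=cv2.cvtColor(im["pixels"],cv2.COLOR_BGR2HSV);H,S,V=cv2.split(hsv)
    for name,m in dict(red=((H<8)|(H>172)),green=(H>45)&(H<85),yellow=(H>20)&(H<34)).items():
        m=(m&(S>110)&(V>70)).astype(np.uint8)
        n,_,st,c=cv2.connectedComponentsWithStats(m)
        for i in range(1,n):
            p=ray(im,*c[i],z)
            if st[i,4]>=5 and lim[0][0]<p[0]<lim[0][1] and lim[1][0]<p[1]<lim[1][1]:
                u,v=np.round(c[i]).astype(int);d=im["depth"][v,u];q=im["pose"][:3,:3]@(d*np.array([(u-im["cx"])/im["fx"],(v-im["cy"])/im["fy"],1]))+im["pose"][:3,3]
                print(name,st[i,4],c[i].round(1),p.round(4),"depth",q.round(4))
E
python3 - <<'E'
import numpy as np,cv2
from h import *
for n in("top","side"):
    im=dict(np.load(n+"0.npz"));print(n);blobs(im)
    u,v=np.array(pix(im,[.4,.07,.05])).astype(int);print(u,v)
    c=im["pixels"][max(0,v-75):v+75,max(0,u-100):u+100];cv2.imwrite(f"pics/{n}c.png",cv2.resize(c,None,fx=4,fy=4))
E
```

```text
top
red 122 [288.8 209. ] [ 0.5899 -0.0128  0.052 ] depth [ 0.5898 -0.0134  0.053 ]
green 100 [204.1 207.7] [0.5904 0.1941 0.052 ] depth [0.5901 0.1948 0.0502]
yellow 43 [217.4 215.4] [0.5715 0.1607 0.052 ] depth [0.5718 0.1613 0.0545]
yellow 39 [274.8 216.5] [0.5706 0.0208 0.052 ] depth [0.5692 0.0204 0.0531]
yellow 39 [231.2 223.8] [0.551  0.1262 0.052 ] depth [0.5494 0.126  0.0571]
yellow 40 [260.2 224.4] [0.5506 0.0558 0.052 ] depth [0.5511 0.0563 0.0539]
yellow 30 [245.4 231.6] [0.5322 0.0912 0.052 ] depth [0.5311 0.0919 0.0526]
yellow 5 [199.8 248.2] [0.4902 0.1987 0.052 ] depth [0.4938 0.2021 0.0328]
252 287
side
red 82 [267.6 210.6] [5.912e-01 1.000e-04 5.200e-02] depth [ 0.5913 -0.0051  0.0471]
green 105 [252.9 262.5] [0.5885 0.2035 0.052 ] depth [0.5892 0.2    0.0474]
yellow 36 [272.4 218.1] [0.5737 0.0304 0.052 ] depth [0.5759 0.0233 0.0471]
yellow 32 [278.3 226.8] [0.5532 0.0637 0.052 ] depth [0.5546 0.0594 0.0481]
yellow 20 [285.4 235.8] [0.5308 0.0962 0.052 ] depth [0.5317 0.0957 0.051 ]
yellow 38 [276.5 245.2] [0.5462 0.1345 0.052 ] depth [0.5475 0.1335 0.0516]
yellow 40 [265.6 254.1] [0.5657 0.1703 0.052 ] depth [0.5654 0.1666 0.0492]
yellow 12 [289.2 274.9] [0.5025 0.2304 0.052 ] depth [0.5057 0.2077 0.0305]
yellow 8 [295.  276.8] [0.4892 0.2341 0.052 ] depth [0.4913 0.2143 0.0327]
340 235
```

View pics/side0.png

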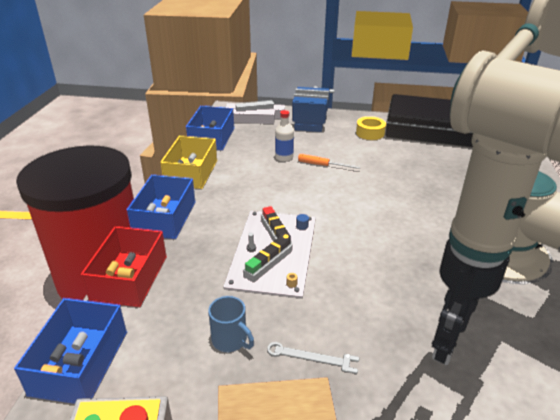

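The side view agrees with the layout: red end (268,211), bend (285,236), green end (253,262), mug (230,325). There's nothing tall between the arm and the strip. I'll fit the V from the top view marks and move above mark0 with the jaw shut.

```bash
python3 -m pendant '[{"jaw":-1,"tx":35.6,"ty":-53.8,"tz":-5},{"jaw":-1,"tx":35.6,"ty":-53.8,"tz":-5},{"jaw":-1,"tx":35.6,"ty":-53.8,"tz":-5},{"jaw":-1,"tx":35.6,"ty":-53.8,"tz":-5},{"jaw":-1,"tx":35.6,"ty":-53.8,"tz":-5},{"jaw":-1,"tx":35.6,"ty":-53.8,"tz":-5},{"jaw":-1,"tx":35.6,"ty":-53.8,"tz":-5},{"jaw":-1,"tx":35.6,"ty":-53.8,"tz":-5},{"jaw":-1,"tx":35.6,"ty":-53.8,"tz":-5},{"jaw":-1,"tx":35.6,"ty":-53.8,"tz":-5}]' 20
python3 -m pendant '[{"jaw":-1,"tz":0},{"jaw":-1,"tz":0},{"jaw":-1,"tz":0},{"jaw":-1,"tz":0}]'
python3 - <<'E'
from rig import manip
from h import *
s=manip.get_state();print({k:s[k] for k in("clock","position","ee_rot","contact_force","width")})
im=manip.get_image("wrist");cv2.imwrite("pics/w1.png",im["pixels"]);blobs(im);print(im["pose"].round(3).tolist())
im=dict(np.load("top0.npz"))
M=np.array([[.5899,-.0128],[.5706,.0208],[.5506,.0558],[.5322,.0912],[.551,.1262],[.5715,.1607],[.5904,.1941]])
a=40*np.cos(np.pi/6);m=np.array([[(i-3)*a,30-abs(i-3)*-0] for i in range(7)],float);m[:,1]=30-abs(np.arange(7)-3)*20
m/=1000;mc=m-m.mean(0);Mc=M-M.mean(0);U,_,V=np.linalg.svd(mc.T@Mc);R=(U@V).T
print("det",np.linalg.det(R),"fit",(mc@R.T+M.mean(0)).round(4).tolist(),"res",np.abs(mc@R.T-Mc).max())
E
```

```text
{'clock': 0.1, 'position': array([0.23413924, 0.52470007, 0.24922434]), 'ee_rot': array([-2.64422466e-04,  2.08362149e-01,  9.78051407e-01, -7.68426183e-04]), 'contact_force': array([-0.41856464, -0.30531133,  0.54648434]), 'width': 0.08539257603297111}
[[0.408, 0.879, 0.246, 0.172], [0.913, -0.392, -0.112, 0.553], [-0.002, 0.27, -0.963, 0.373], [0.0, 0.0, 0.0, 1.0]]
det 0.9999999999999999 fit [[0.5904, -0.0132], [0.5706, 0.0216], [0.5507, 0.0563], [0.5309, 0.091], [0.551, 0.1256], [0.5712, 0.1601], [0.5913, 0.1947]] res 0.0013139734719330165invalid input at $[0]: expected keys jaw, tx, ty, tz, ax, ay, az
invalid input at $[0]: expected keys jaw, tx, ty, tz, ax, ay, az
```

View pics/w1.png

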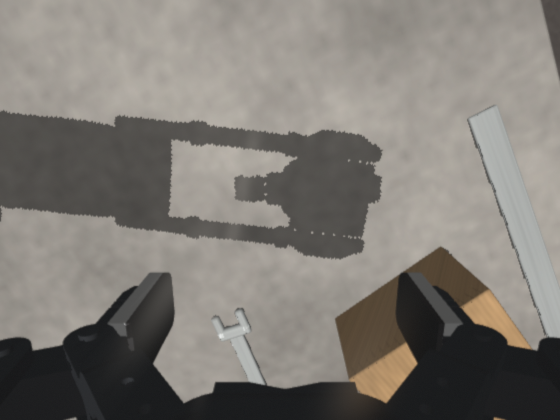

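The picture shows only the shadow, the spanner and a box, because the arm hasn't moved: the calls were refused. Every row needs all seven keys.

```bash
python3 -m pendant '[{"jaw":-1,"tx":35.6,"ty":-53.8,"tz":-5,"ax":0,"ay":0,"az":0},{"jaw":-1,"tx":35.6,"ty":-53.8,"tz":-5,"ax":0,"ay":0,"az":0},{"jaw":-1,"tx":35.6,"ty":-53.8,"tz":-5,"ax":0,"ay":0,"az":0},{"jaw":-1,"tx":35.6,"ty":-53.8,"tz":-5,"ax":0,"ay":0,"az":0},{"jaw":-1,"tx":35.6,"ty":-53.8,"tz":-5,"ax":0,"ay":0,"az":0},{"jaw":-1,"tx":35.6,"ty":-53.8,"tz":-5,"ax":0,"ay":0,"az":0},{"jaw":-1,"tx":35.6,"ty":-53.8,"tz":-5,"ax":0,"ay":0,"az":0},{"jaw":-1,"tx":35.6,"ty":-53.8,"tz":-5,"ax":0,"ay":0,"az":0},{"jaw":-1,"tx":35.6,"ty":-53.8,"tz":-5,"ax":0,"ay":0,"az":0},{"jaw":-1,"tx":35.6,"ty":-53.8,"tz":-5,"ax":0,"ay":0,"az":0}]' 20
python3 - <<'E'
from rig import manip
s=manip.get_state();print({k:s[k] for k in("clock","position","ee_rot","contact_force","width")})
E
```

```text
clock: 1.4
position: [0.579, 0.0036, 0.2014]
ee_rot: [-0.0, 0.209, 0.978, 0.0]
contact_force: [0.3, 1.0, -0.3]
width: 0.0002
gripper_force: 0.0
{'clock': 1.4, 'position': array([0.57901943, 0.00360134, 0.2013682 ]), 'ee_rot': array([-9.30976548e-05,  2.08552774e-01,  9.78011081e-01,  2.37595869e-04]), 'contact_force': array([ 0.28559631,  0.97496051, -0.30087659]), 'width': 0.00023572422711106027}
```

```bash
python3 -m pendant '[{"jaw":-1,"tx":0,"ty":0,"tz":0,"ax":0,"ay":0,"az":0},{"jaw":-1,"tx":0,"ty":0,"tz":0,"ax":0,"ay":0,"az":0},{"jaw":-1,"tx":0,"ty":0,"tz":0,"ax":0,"ay":0,"az":0},{"jaw":-1,"tx":0,"ty":0,"tz":0,"ax":0,"ay":0,"az":0}]'
python3 - <<'E'
from rig import manip
from h import *
im=manip.get_image("wrist");cv2.imwrite("pics/w2.png",im["pixels"]);blobs(im)
s=manip.get_state();print(s["position"],s["contact_force"])
E
```

```text
clock: 1.9
position: [0.5777, 0.0067, 0.2021]
ee_rot: [0.0, 0.207, 0.978, 0.0]
contact_force: [-0.5, -0.6, 0.1]
width: 0.0001
gripper_force: 0.0
red 1269 [270.6 224.5] [ 0.5896 -0.0101  0.052 ] depth [ 0.5899 -0.0099  0.0527]
green 1490 [536.7 112.4] [0.5905 0.1959 0.052 ] depth [0.5904 0.1962 0.0519]
yellow 406 [427.4 100.1] [0.5513 0.128  0.052 ] depth [0.551  0.1277 0.0523]
yellow 262 [370.9  93.8] [0.5313 0.0934 0.052 ] depth [0.5314 0.0935 0.0515]
yellow 405 [483.4 106.3] [0.5712 0.1627 0.052 ] depth [0.5711 0.1629 0.051 ]
yellow 383 [334.3 140.2] [0.5504 0.0582 0.052 ] depth [0.5503 0.058  0.0517]
yellow 320 [300.9 184.2] [0.5703 0.0235 0.052 ] depth [0.5703 0.0236 0.0512]
[0.57777873 0.00660203 0.20212974] [ 0.27264706 -0.37398856 -0.05390855]
```

View pics/w2.png

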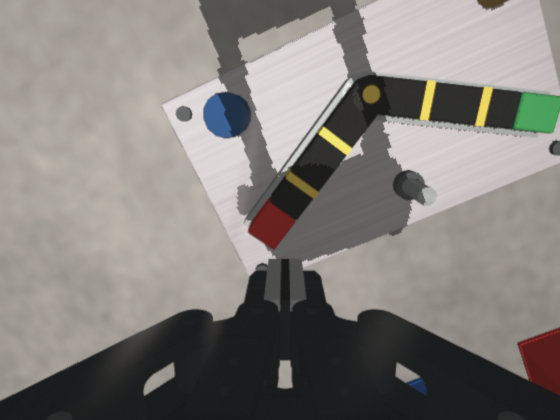

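The wrist view shows red (271,225), yellow lines (301,184) and (334,140), bend dot (371,94) and green (537,112). The measured heights of 51–53 mm are right, and positions agree with the top view within about 2 mm. I'll average the two views and go over mark0.

```bash
python3 -m pendant '[{"jaw":-1,"tx":1.2,"ty":-1.8,"tz":-4,"ax":0,"ay":0,"az":0},{"jaw":-1,"tx":1.2,"ty":-1.8,"tz":-8,"ax":0,"ay":0,"az":0},{"jaw":-1,"tx":1.2,"ty":-1.8,"tz":-11,"ax":0,"ay":0,"az":0},{"jaw":-1,"tx":1.2,"ty":-1.8,"tz":-12,"ax":0,"ay":0,"az":0},{"jaw":-1,"tx":1.2,"ty":-1.8,"tz":-12,"ax":0,"ay":0,"az":0},{"jaw":-1,"tx":1.2,"ty":-1.8,"tz":-12,"ax":0,"ay":0,"az":0}]'
```

```text
clock: 2.7
position: [0.5914, -0.0125, 0.0832]
ee_rot: [0.001, 0.208, 0.978, 0.0]
contact_force: [-0.1, -0.1, -0.2]
width: -0.0002
gripper_force: 0.0
```

```bash
python3 -m pendant '[{"jaw":-1,"tx":0,"ty":0,"tz":-0.8,"ax":0,"ay":0,"az":0},{"jaw":-1,"tx":0,"ty":0,"tz":-1.2,"ax":0,"ay":0,"az":0},{"jaw":-1,"tx":0,"ty":0,"tz":-1.4,"ax":0,"ay":0,"az":0},{"jaw":-1,"tx":0,"ty":0,"tz":-1.4,"ax":0,"ay":0,"az":0},{"jaw":-1,"tx":0,"ty":0,"tz":-1.4,"ax":0,"ay":0,"az":0}]'
```

```text
clock: 3.32
position: [0.5903, -0.0126, 0.0679]
ee_rot: [0.0, 0.208, 0.978, 0.0]
contact_force: [-0.3, 0.5, 0.6]
width: 0.0002
gripper_force: 0.8
```

```bash
python3 -m pendant '[{"jaw":-1,"tx":0,"ty":0,"tz":-0.1,"ax":0,"ay":0,"az":0},{"jaw":-1,"tx":0,"ty":0,"tz":-0.2,"ax":0,"ay":0,"az":0},{"jaw":-1,"tx":0,"ty":0,"tz":-0.2,"ax":0,"ay":0,"az":0},{"jaw":-1,"tx":0,"ty":0,"tz":-0.2,"ax":0,"ay":0,"az":0}]'
python3 - <<'E'
from rig import manip
for i in range(3):
    s=manip.get_state();print(s["position"],s["contact_force"]);im=manip.get_image("wrist")
import cv2;cv2.imwrite("pics/w3.png",im["pixels"])
E
```

```text
clock: 3.82
position: [0.5903, -0.0126, 0.0658]
ee_rot: [0.0, 0.208, 0.978, 0.0]
contact_force: [0.0, 0.0, 2.3]
width: -0.0002
gripper_force: 1.2
[ 0.59031316 -0.01257047  0.0657907 ] [0.02455317 0.03162915 2.28418302]
[ 0.59032573 -0.01257957  0.06579033] [-0.18498695  1.09189615  2.09687775]
[ 0.59032129 -0.01258144  0.06578883] [-0.21157619 -0.29558954  3.653486  ]
```

The depth (about 5 mm) and the force (about 2.4 N) match the expected values. Now the stroke from mark0 to mark2.

```bash
python3 -m pendant '[{"jaw":-1,"tx":-0.4,"ty":0.7,"tz":0,"ax":0,"ay":0,"az":0},{"jaw":-1,"tx":-0.8,"ty":1.4,"tz":0,"ax":0,"ay":0,"az":0},{"jaw":-1,"tx":-1.2,"ty":2.1,"tz":0,"ax":0,"ay":0,"az":0}]'
```

```text
clock: 4.35
position: [0.5781, 0.0089, 0.0659]
ee_rot: [0.0, 0.208, 0.978, -0.0]
contact_force: [0.3, 0.0, 3.4]
width: 0.0002
gripper_force: 1.2
```

```bash
python3 -m pendant '[{"jaw":-1,"tx":-0.5,"ty":0.8,"tz":0,"ax":0,"ay":0,"az":0},{"jaw":-1,"tx":-0.9,"ty":1.7,"tz":0,"ax":0,"ay":0,"az":0},{"jaw":-1,"tx":-1.4,"ty":2.5,"tz":0,"ax":0,"ay":0,"az":0},{"jaw":-1,"tx":-1.9,"ty":3.4,"tz":0,"ax":0,"ay":0,"az":0},{"jaw":-1,"tx":-2.4,"ty":4.2,"tz":0,"ax":0,"ay":0,"az":0},{"jaw":-1,"tx":-2.8,"ty":5.0,"tz":0,"ax":0,"ay":0,"az":0},{"jaw":-1,"tx":-3.3,"ty":5.9,"tz":0,"ax":0,"ay":0,"az":0}]'
python3 - <<'E'
from rig import manip
print(manip.get_state()["contact_force"]);im=manip.get_image("wrist")
import cv2;cv2.imwrite("pics/w4.png",im["pixels"])
E
```

```text
clock: 5.22
position: [0.545, 0.0679, 0.0657]
ee_rot: [0.0, 0.208, 0.978, 0.0]
contact_force: [0.8, -0.9, 2.6]
width: -0.0003
gripper_force: 1.2
[ 0.83080623 -0.92792728  2.60231783]
```

View pics/w4.png

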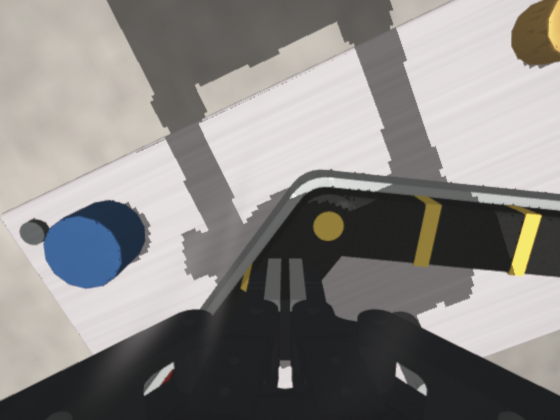

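The fingertips (285,262) are centred on the rubber just before the bend dot (328,226), and the strip is pressed in. Carrying on round the bend.

```bash
python3 -m pendant '[{"jaw":-1,"tx":-0.5,"ty":0.8,"tz":0,"ax":0,"ay":0,"az":0},{"jaw":-1,"tx":-1.0,"ty":1.6,"tz":0,"ax":0,"ay":0,"az":0},{"jaw":-1,"tx":-1.4,"ty":2.4,"tz":0,"ax":0,"ay":0,"az":0},{"jaw":-1,"tx":-1.4,"ty":2.4,"tz":0,"ax":0,"ay":0,"az":0},{"jaw":-1,"tx":-1.0,"ty":3.1,"tz":0,"ax":0,"ay":0,"az":0},{"jaw":-1,"tx":-0.6,"ty":3.8,"tz":0,"ax":0,"ay":0,"az":0},{"jaw":-1,"tx":-0.2,"ty":4.5,"tz":0,"ax":0,"ay":0,"az":0}]'
```

```text
clock: 6.15
position: [0.5436, 0.1127, 0.0656]
ee_rot: [-0.0, 0.208, 0.978, -0.0]
contact_force: [-1.0, -1.5, 2.2]
width: -0.0003
gripper_force: 1.2
```

```bash
python3 -m pendant '[{"jaw":-1,"tx":0.5,"ty":0.8,"tz":0,"ax":0,"ay":0,"az":0},{"jaw":-1,"tx":0.9,"ty":1.6,"tz":0,"ax":0,"ay":0,"az":0},{"jaw":-1,"tx":1.4,"ty":2.4,"tz":0,"ax":0,"ay":0,"az":0},{"jaw":-1,"tx":1.8,"ty":3.2,"tz":0,"ax":0,"ay":0,"az":0},{"jaw":-1,"tx":2.3,"ty":4.0,"tz":0,"ax":0,"ay":0,"az":0},{"jaw":-1,"tx":2.8,"ty":4.8,"tz":0,"ax":0,"ay":0,"az":0}]'
```

```text
clock: 6.9
position: [0.5715, 0.161, 0.0657]
ee_rot: [-0.0, 0.208, 0.978, 0.0]
contact_force: [-0.7, -1.6, 2.8]
width: 0.0001
gripper_force: 1.2
```

```bash
python3 -m pendant '[{"jaw":-1,"tx":0.5,"ty":0.8,"tz":0,"ax":0,"ay":0,"az":0},{"jaw":-1,"tx":0.9,"ty":1.6,"tz":0,"ax":0,"ay":0,"az":0},{"jaw":-1,"tx":1.4,"ty":2.4,"tz":0,"ax":0,"ay":0,"az":0},{"jaw":-1,"tx":1.9,"ty":3.3,"tz":0,"ax":0,"ay":0,"az":0},{"jaw":-1,"tx":1.9,"ty":3.3,"tz":0,"ax":0,"ay":0,"az":0},{"jaw":-1,"tx":1.9,"ty":3.3,"tz":0,"ax":0,"ay":0,"az":0},{"jaw":-1,"tx":1.9,"ty":3.3,"tz":0,"ax":0,"ay":0,"az":0}]'
python3 - <<'E'
from rig import manip
im=manip.get_image("wrist");s=manip.get_state();print(s["position"],s["contact_force"])
import cv2;cv2.imwrite("pics/w5.png",im["pixels"])
E
```

```text
clock: 7.78
position: [0.5905, 0.1936, 0.0659]
ee_rot: [0.0, 0.208, 0.978, 0.0]
contact_force: [0.8, 1.0, 2.4]
width: -0.0001
gripper_force: 1.2
[0.59050782 0.19350573 0.06593924] [1.61554628 2.01533291 2.93452553]
```

View pics/w5.png

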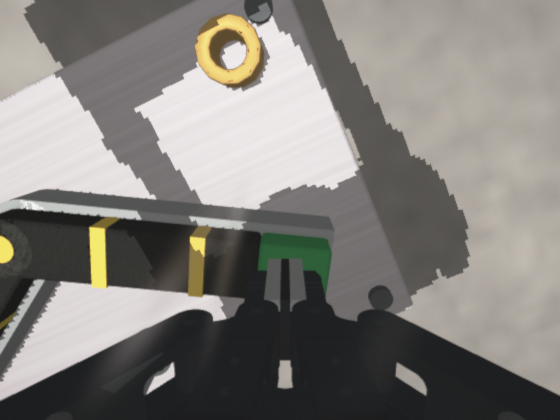

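The fingertips (285,265) are on the green section (295,255). They are still pressing about 5 mm with about 2.5 N, and the spacer (230,50) is undisturbed. Handing in.

```bash
python3 -c "
from rig import manip
print(manip.sign_off())"
```

```text
the job is handed in; nothing more can be done
None
```

I stroked the strip from the red end round the bend to the green end, about 5 mm pressed in at every reading, and handed the job in at about 7.8 s with the tips still pressing the green end; the sign-off returned no verdict.

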